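Lock the gauging kit and present the T-handled plug gauge

TASK

Only the T-handled plug gauge is wanted from this gauging kit: first secure the rest by swinging the carrier's keeper bar shut over the two machined blocks until it snaps into its detent against the stop. Then draw the T-handled gauge straight up out of its socket, tip it to lean about 45 degrees from upright (any direction, crossbar still uppermost) so that its measuring end can be looked at, and finish while still holding it there, motionless, all of it at least 15 cm above the table. Leave the other gauges, the blocks and everything else where they are.

Things in the scene. Friction and masses are not known exactly. Their poses are not given: they have to be found in the camera images.
- carrier: fixed aluminium kit carrier, a plate 170 (x) x 330 (y) x 45 mm high; origin at the centre of its underside, on the table. In its own axes: three round sockets 22 mm wide, 37 mm deep at x 0, y -20, -90, -160 mm; two nests with 6 mm rims at y +85, x +22 and -30 mm; keeper hinge pin at x +65, y +85; detent post with an upright stop at x -70, y +85, the stop's top 87 mm above the table
- keeper (a joint): steel keeper bar 14 mm wide, 80 to 90 mm above the table, 148 mm long from its upright hinge pin. 0 rad = shut: it points from the pin to the carrier's -x, over both blocks, at its stop. Grows to 1.5 as it opens, clockwise from above, free end going to the carrier's +y. Stays where left; near 0.06 rad it rides over a sprung ball (about 3 N at the post), then snaps below 0.02 and is kept
- keeper_post (a point): top centre of the keeper's black upright grip post, 14 mm across and 40 mm tall (from 90 to 130 mm above the table), 115 mm from the hinge pin; it turns with the bar
- keeper_hinge (a point): on the axis of the keeper's hinge pin, 90 mm above the table; the boss here is 26 mm across, its top 98 mm above the table
- t_gauge: steel plug gauge, 0.15 to 0.31 kg, upright in any socket; the tallest, the only one with a crossbar. Origin: centre of its lower end, z up its axis. From there up: shank 20 mm across, 35 long, in the socket; collar 30 across, 6 thick, on the carrier's top; neck 12 across; crossbar 54 long (its y, within 20 degrees of the carrier's y), 14 wide (x), 18 high, middle 94 mm up
- t_bar (a point): the middle of the T-handle's crossbar (104 mm above the table at the start)
- t_end (a point): the centre of the T-gauge's lower end
- knob_gauge_a: plug gauge with a plain round knob 24 mm across, top 80 mm above the table, in another socket; origin at the centre of its lower end, 10 mm above the table; stays in place
- knob_gauge_b: a second, equal round-knobbed plug gauge in the remaining socket; stays in place
- block_a: machined aluminium block 38 x 38 x 30 mm in the nest nearer the hinge, top 75 mm above the table; origin at the centre of its underside; stays in place
- block_b: equal block in the nest nearer the detent; stays in place
- spare_block: loose machined aluminium block 46 x 46 x 32 mm lying on the table; bystander, origin at its underside
- ring_gauge: loose steel ring 56 mm across, 16 mm high, flat on the table; bystander, origin at its underside
- pin_jar: small white jar with a black cap, 44 mm across, 55 mm tall, standing; bystander, origin at its underside
- driver: screwdriver 160 mm long lying on the table; bystander, origin at its underside (screwdriver: on its length)
- cube_master: steel cube 50 mm with dark holes on its top, standing on the table; bystander, origin at its underside
Mind the look-alikes: they are no part of the job. What is shaped like the knob_gauge_b but yellow is not meant.

How it is judged:
By the outcome, as a careful person would: the job done as asked, in the order asked, and still so for the second after the job is handed in, while the arm keeps its last pose, push and grip.
It also fails if it takes over 48 s, if anything falls off the work surface, if the arm or the gripper's body presses on something with over 40 N, if the wrist force passes 120 N, or if a joint passes its speed limit or range.

ROBOT

A 7-joint arm with a two-finger parallel gripper is mounted at the origin on the work surface. World frame = base frame: x ahead of the robot, y to its left, z up, the work surface at z = 0. Lengths are in m, angles in rad, forces in N, time in s.
With the tool pointing down it reaches from about 0.425 to 0.875 m from the base axis. Payload 4.7 kg.
Tool frame: the origin (TCP) lies at the very end of the fingers, on their centre line; the grasp point (between the pads) lies 19 mm behind it (ctrl.grasp_offset is the distance from the TCP to the grasp point, in m); z points along the fingers, y is the direction in which the jaws open and shut (so a half turn about z gives the same grasp; the last joint's range is limited). The gripper opens to 87 mm and grips with 3 to 60 N. Pads are 19 mm wide; open, the fingers measure 117 mm over their backs; the gripper's body (75 mm by 190 mm) begins 51 mm behind the grasp point.
Start: joints at [-1.122, 0.321, -0.07, 1.45, 0.023, 1.371, -0.057], TCP at [0.274, 0.59, 0.223] pointing down, gripper open.
Joint ranges: [-2.86, 2.86], [-0.3, 2.09], [-1.38, 1.24], [0.06, 2.45], [-1.56, 4.7], [0.09, 2.05], [-2.69, 2.69]. Speed limits (rad/s): [2.57, 2.57, 3.14, 3.14, 3.14, 3.14, 3.14].

INTERFACE

Orientations are given as a rotation vector (axis times angle).
In Python, from bench import ctrl gives the robot as it stands.
- The arm moves only by the shell command python3 -m creep 'ROWS' [FORCE]. ROWS is JSON, a list that holds one entry, the list of rows, each a list of 7 numbers: the opening, from 0 (shut) to 1 (fully open), then the shift along the tool's x, y, z in mm, then the turn, a rotation vector about the tool's x, y, z in rad. In form: [[[grip, dx, dy, dz, rx, ry, rz], ...]]. A call has 1 to 5 rows; each row is the pose to reach, as a shift and turn from the pose commanded when the call began, along the tool's axes at that moment; what a row does not reach only later rows make up. A row lasts 1/10 s, in which the tool goes at most 50 mm and 8.59 degrees, less where a joint would pass 70% of its speed; a pose out of reach is approached as far as the arm can. A call with a gripper value outside its range is refused whole. The fingers move at their own pace and stop on an object; FORCE is the grip in N (left out, the last holds). Time passes only in rows, so rows that repeat a pose let the fingers close. It gives the time, the measured TCP pose, the force and the opening at its end, in the units of the state.
- ctrl.get_state(): the state, without advancing time (a new reading comes with each control period).
- ctrl.get_image(name): name is "scene" or "side" or "wrist"; returns the picture (420x560x3 uint8, red, green, blue); there is no depth.
- ctrl.camera_params(name): a dict with "K" (3x3 intrinsics, pixels), "pose" (4x4, takes a point from camera to world coordinates). Camera axes: x right, y down, z forward; pixel columns grow to the right and rows downward; lengths in m; the calibration is good to about 2 mm. A picture is of the moment at which its call begins: read the wrist's pose just before it. camera_params takes no time and is no camera call; for the wrist camera it gives the pose at the moment of the call.
- ctrl.close_job(): hands the job in, once; it reports no verdict.
The state is a dict: "time": time; "joint_positions": joint angles; "qd": joint speeds; "joint_torque": joint torques, N m; "position": TCP position; "tool_rot": TCP orientation; "ft_force": force on the tool from outside, world axes, zero at the start; "torque": the same for the moment, N m; "grip_width": opening from 0.0 (shut) to 1.0 (fully open).
Only numpy, scipy, OpenCV 4.12 (cv2) and the standard library are available. Lean on these libraries where they do the work, as an engineer would, in place of code of your own. Each camera call takes 0.05 s, during which the arm holds its last target. There are 200 camera calls.

## Working session

There is one attempt and no reset: what is moved stays moved. The work goes in short steps, Python scripts to look and compute and a shell command to move; the robot and the scene stay as the last step left them, time stands still between calls to the robot, and variables do not carry over. Pictures are saved under pics/ and viewed, about 8 in all and at most 12, crops included, and the job is handed in when it is done.

```bash
mkdir -p pics; ls
python3 - <<'E'
from bench import ctrl
import cv2,numpy as np
for n in ("scene","side"):
    im=ctrl.get_image(n); cv2.imwrite(f"pics/{n}0.png",im[:,:,::-1])
    p=ctrl.camera_params(n); print(n,np.round(p["K"],1).tolist(),np.round(p["pose"],3).tolist())
s=ctrl.get_state(); print(s)
E
```

```text
pics
scene [[467.9, 0.0, 281.0], [0.0, 467.9, 212.2], [0.0, 0.0, 1.0]] [[-0.188, 0.762, -0.62, 1.315], [0.982, 0.135, -0.132, 0.132], [-0.017, -0.634, -0.773, 1.077], [0.0, 0.0, 0.0, 1.0]]
side [[425.6, 0.0, 276.4], [0.0, 425.6, 203.3], [0.0, 0.0, 1.0]] [[0.837, -0.384, 0.39, 0.106], [-0.547, -0.564, 0.618, -0.7], [-0.017, -0.731, -0.682, 0.8], [0.0, 0.0, 0.0, 1.0]]
{'time': 0.1, 'joint_positions': array([-1.12186918,  0.32172175, -0.07007715,  1.45155632,  0.02260693,
        1.37078511, -0.05688416]), 'qd': array([ 1.29178614e-03, -1.29312211e-03, -3.34875083e-04, -2.98712161e-03,
       -7.59767737e-04,  3.97883975e-05,  7.93189354e-05]), 'joint_torque': array([-2.12145437e-04, -4.92572415e+01, -4.05681375e-01, -3.13398814e+01,
       -6.41602417e-02,  3.95328866e-02,  9.06138575e-05]), 'position': array([0.27365823, 0.58904373, 0.22158677]), 'tool_rot': array([-6.77541506e-01, -3.06739047e+00,  2.61254300e-03]), 'ft_force': array([-0.23129253,  0.5257316 ,  0.19440792]), 'torque': array([ 0.05379276, -0.01952854,  0.00850752]), 'grip_width': 1.0002313532616482}
```

View pics/scene0.png

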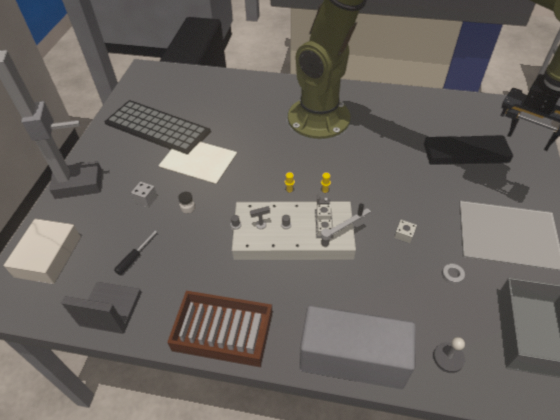

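View pics/side0.png

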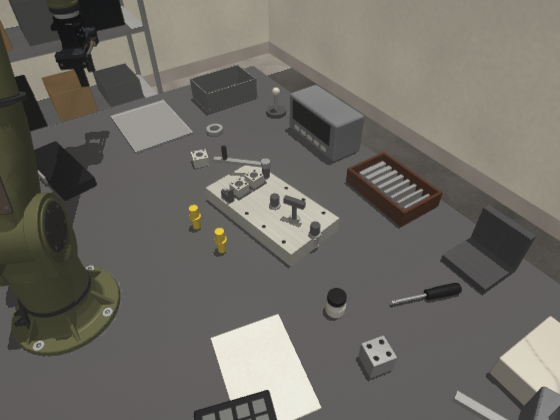

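The scene view shows the carrier at about (293,230), with the T-gauge in the middle socket (260,212), the hinge at (325,240) and the keeper post at (361,208). In the side view the crossbar is at (294,202), the post at (224,150) and the hinge at (266,165). I'll zoom in on both.

Run:
```python
import cv2,numpy as np
a=cv2.imread("pics/scene0.png")[185:265,220:385]; b=cv2.imread("pics/side0.png")[135:260,190:345]
a=cv2.resize(a,None,fx=4,fy=4,interpolation=cv2.INTER_CUBIC);b=cv2.resize(b,None,fx=4,fy=4,interpolation=cv2.INTER_CUBIC)
cv2.imwrite("pics/a.png",a);cv2.imwrite("pics/b.png",b);print(a.shape,b.shape)
```

```text
(320, 660, 3) (500, 620, 3)
```

View pics/a.png

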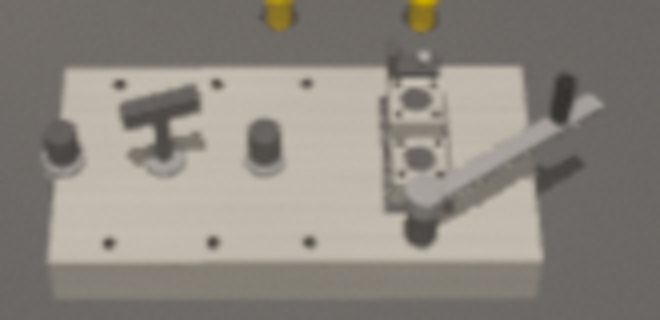

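View pics/b.png

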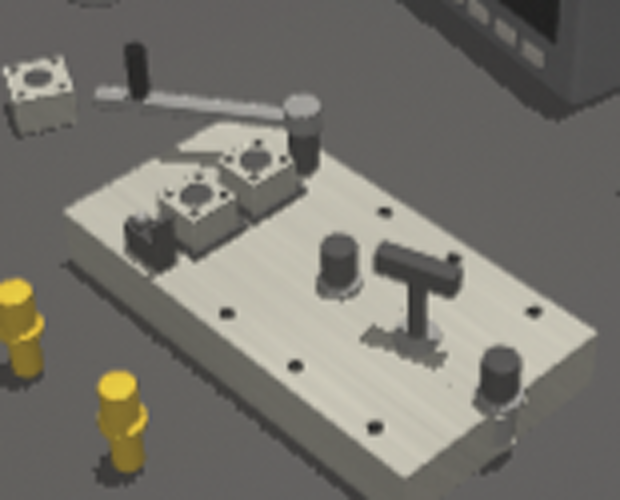

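Scene crop: post top at (568,78), boss top at (422,188), crossbar middle at (161,104). Side crop: post top at (136,46), boss top at (302,104), crossbar middle at (418,268). Carrier corners are visible in both. Next I triangulate.

```bash
cat > h.py <<'E'
import numpy as np
from bench import ctrl
from scipy.spatial.transform import Rotation as R
def ray(n,uv,P=None):
    p=P or ctrl.camera_params(n); T=np.array(p["pose"]); K=np.array(p["K"])
    d=T[:3,:3]@np.linalg.solve(K,[uv[0],uv[1],1.]); return T[:3,3],d/np.linalg.norm(d)
def plane(n,uv,z,P=None):
    o,d=ray(n,uv,P); return o+d*(z-o[2])/d[2]
def tri(u,v):
    o1,d1=ray("scene",u);o2,d2=ray("side",v)
    t=np.linalg.lstsq(np.c_[d1,-d2],o2-o1,rcond=None)[0]
    a=o1+t[0]*d1;b=o2+t[1]*d2; return (a+b)/2,np.linalg.norm(a-b)
E
python3 - <<'E'
from h import *
A=lambda x,y:(220+(x-1.5)/4,185+(y-1.5)/4)
B=lambda x,y:(190+(x-1.5)/4,135+(y-1.5)/4)
f=lambda v:np.round(np.array(v)*1000,1)
for n,u,v,z in [("post",(568,77),(136,46),.13),("boss",(422,188),(302,104),.098),("bar",(161,104),(418,268),.104),("knob1",(61,128),(501,356),.08),("knob2",(265,128),(340,243),.08)]:
    p,e=tri(A(*u),B(*v)); print(n,f(p),f(e),f(plane("scene",A(*u),z)),f(plane("side",B(*v),z)))
for c in [(65,67),(522,67),(543,262),(48,262)]: print(f(plane("scene",A(*c),.045)))
for c in [(65,211),(406,478),(597,332)]: print('s',f(plane("side",B(*c),.045)))
for c in [(124,109),(198,90)]: print('barends',f(plane("scene",A(*c),.11)))
E
```

```text
post [493.9 174.6 132.8] 1.3 [490.8 175.1 130. ] [495.6 177.3 130. ]
boss [574.7  91.8  99.8] 2.7 [574.6  90.8  98. ] [575.5  95.4  98. ]
bar [541.5 -90.5 106.5] 0.2 [539.6 -91.2 104. ] [543.1 -88.2 104. ]
knob1 [ 554.1 -158.8   81.6] 1.0 [ 553.2 -159.6   80. ] [ 554.9 -157.1   80. ]
knob2 [529.9 -21.7  81.4] 0.2 [528.9 -22.   80. ] [530.7 -20.3  80. ]
[ 470.6 -181.1   45. ]
[413.1 145.6  45. ]
[581.6 175.7  45. ]
[ 639.9 -149.7   45. ]
s [414.3 145.3  45. ]
s [ 472.5 -178.5   45. ]
s [ 638.9 -147.6   45. ]
barends [ 552.9 -113.3  110. ]
barends [528.1 -67.8 110. ]
```

```bash
cat >> h.py <<'E'
def go(x,y,z,yaw=None):
    "shift (mm) and turn, in tool axes, to world TCP (mm) with the tool down and jaws along yaw (deg)"
    s=ctrl.get_state(); R0=R.from_rotvec(s["tool_rot"])
    d=R0.inv().apply(np.array([x,y,z])-s["position"]*1000); r=np.zeros(3)
    if yaw is not None:
        a=np.radians(yaw); j=np.array([np.cos(a),np.sin(a),0]); k=np.array([0,0,-1.])
        r=(R0.inv()*R.from_matrix(np.c_[np.cross(j,k),j,k])).as_rotvec()
    print("at",np.round(s["position"]*1000,1),"t",round(s["time"],2),"F",np.round(s["ft_force"],1),"row",np.round(d,1),np.round(r,3))
E
python3 -m creep '[[[0.35,-374,-283,0,0,0,-0.175],[0.35,-374,-283,0,0,0,-0.175],[0.35,-374,-283,0,0,0,-0.175],[0.35,-374,-283,0,0,0,-0.175],[0.35,-374,-283,0,0,0,-0.175]]]' 20
python3 -c "from h import *; go(493.5,175,200,75)"
```

```text
time: 0.6
position: [0.3916, 0.3666, 0.2222]
tool_rot: [-0.407, -3.115, 0.0]
ft_force: [1.2, -0.1, 0.0]
grip_width: 0.629
at [391.6 366.6 222.2] t 0.6 F [ 1.2 -0.1  0. ] row [-147.7 -159.    22.3] [-0.    -0.     0.002]
```

```bash
python3 -m creep '[[[0.35,-148,-159,22,0,0,0],[0.35,-148,-159,22,0,0,0],[0.35,-148,-159,22,0,0,0],[0.35,-148,-159,22,0,0,0],[0.35,-148,-159,22,0,0,0]]]' 20
python3 -m creep '[[[0.35,0,0,0,0,0,0],[0.35,0,0,0,0,0,0]]]' 20
python3 - <<'E'
from h import *
import cv2
go(493.5,175,100,75)
P=ctrl.camera_params("wrist"); cv2.imwrite("pics/w1.png",ctrl.get_image("wrist")[:,:,::-1])
print(np.round(P["K"],0).tolist(),np.round(P["pose"],3).tolist())
T=np.linalg.inv(P["pose"])
for p in [(.4935,.175,.13),(.575,.0925,.098),(.542,-.091,.113)]:
    q=np.array(P["K"])@(T@np.r_[p,1])[:3]; print(q[:2]/q[2],q[2])
E
```

```text
time: 1.1
position: [0.4951, 0.1706, 0.1999]
tool_rot: [0.419, 3.113, -0.004]
ft_force: [0.4, 0.5, 0.1]
grip_width: 0.354
time: 1.3
position: [0.4928, 0.1775, 0.2003]
tool_rot: [-0.407, -3.114, -0.001]
ft_force: [-0.2, 0.1, 0.6]
grip_width: 0.349
at [492.8 177.5 200.3] t 1.3 F [-0.2  0.1  0.6] row [ -1.4  -2.3 100.3] [ 0.    -0.001  0.002]
[[289.0, 0.0, 278.0], [0.0, 289.0, 208.0], [0.0, 0.0, 1.0]] [[0.258, 0.927, 0.273, 0.419], [0.966, -0.247, -0.072, 0.197], [0.0, 0.283, -0.959, 0.362], [0.0, 0.0, 0.0, 1.0]]
[275.68184399 218.99400609] 0.2449807315936668
[220.30536542 299.577051  ] 0.30391494655291357
[ 35.32337168 321.48130034] 0.29379203170437096
```

View pics/w1.png

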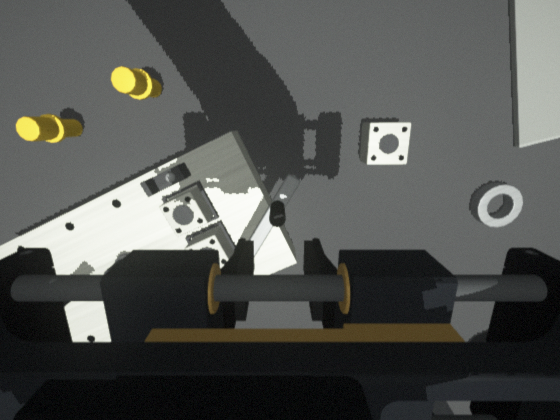

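The wrist view shows the post with its top at about (278,219), predicted at (276,219). So it agrees to about 2 mm and sits between the fingers. I descend over it.

```bash
python3 -m creep '[[[0.35,-1,-1,40,0,0,0],[0.35,-1,-1,70,0,0,0],[0.35,-1,-1,99,0,0,0],[0.35,-1,-1,99,0,0,0],[0.35,-1,-1,99,0,0,0]]]' 20
python3 - <<'E'
from h import *
H=np.array([575.2,92.5]); 
# post path, C = post - 8*j ; tool y= j
for y in [75]:
    s=ctrl.get_state(); R0=R.from_rotvec(s["tool_rot"]); j=R0.apply([0,1,0]); print(np.round(j,3))
    for th in [.97,.85,.7,.55,.4,.25,.15,.1,.06,.03,0,-.02]:
        a=np.radians(190)-th; p=H+115*np.array([np.cos(a),np.sin(a)]); c=p-8*j[:2]
        print(th,np.round(p,1),np.round(c,1),end=" "); go(*c,101)
E
```

```text
time: 1.85
position: [0.4935, 0.1773, 0.1019]
tool_rot: [-0.403, -3.115, 0.0]
ft_force: [-0.6, -0.5, 0.8]
grip_width: 0.35
[ 0.255  0.967 -0.   ]
0.97 [494.7 174.6] [492.7 166.9] at [493.5 177.3 101.9] t 1.85 F [-0.6 -0.5  0.8] row [ -1.9 -10.2   0.9] [0. 0. 0.]
0.85 [485.5 164.4] [483.4 156.7] at [493.5 177.3 101.9] t 1.85 F [-0.6 -0.5  0.8] row [  4.5 -22.5   0.9] [0. 0. 0.]
0.7 [475.7 150.2] [473.7 142.4] at [493.5 177.3 101.9] t 1.85 F [-0.6 -0.5  0.8] row [ 10.3 -38.7   0.9] [0. 0. 0.]
0.55 [468.2 134.7] [466.2 126.9] at [493.5 177.3 101.9] t 1.85 F [-0.6 -0.5  0.8] row [ 13.6 -55.6   0.9] [0. 0. 0.]
0.4 [463.1 118.2] [461.1 110.5] at [493.5 177.3 101.9] t 1.85 F [-0.6 -0.5  0.8] row [ 14.3 -72.9   0.9] [0. 0. 0.]
0.25 [460.5 101.2] [458.5  93.4] at [493.5 177.3 101.9] t 1.85 F [-0.6 -0.5  0.8] row [ 12.5 -90.    0.9] [0. 0. 0.]
0.15 [460.2  89.7] [458.2  81.9] at [493.5 177.3 101.9] t 1.85 F [-0.6 -0.5  0.8] row [   9.9 -101.2    0.9] [0. 0. 0.]
0.1 [460.5  83.9] [458.5  76.2] at [493.5 177.3 101.9] t 1.85 F [-0.6 -0.5  0.8] row [   8.1 -106.7    0.9] [0. 0. 0.]
0.06 [461.   79.4] [458.9  71.6] at [493.5 177.3 101.9] t 1.85 F [-0.6 -0.5  0.8] row [   6.5 -111.     0.9] [0. 0. 0.]
0.03 [461.4  75.9] [459.4  68.2] at [493.5 177.3 101.9] t 1.85 F [-0.6 -0.5  0.8] row [   5.2 -114.2    0.9] [0. 0. 0.]
0 [461.9  72.5] [459.9  64.8] at [493.5 177.3 101.9] t 1.85 F [-0.6 -0.5  0.8] row [   3.8 -117.3    0.9] [0. 0. 0.]
-0.02 [462.4  70.3] [460.3  62.5] at [493.5 177.3 101.9] t 1.85 F [-0.6 -0.5  0.8] row [   2.9 -119.4    0.9] [0. 0. 0.]
```

Push along the arc, in steps of about 10 mm.

```bash
python3 -m creep '[[[0.35,-1,-10,0,0,0,0],[0.35,4,-20,0,0,0,0],[0.35,8,-30,0,0,0,0],[0.35,10,-39,0,0,0,0],[0.35,12,-48,0,0,0,0]]]' 20
python3 -m creep '[[[0.35,1,-8,0,0,0,0],[0.35,2,-16,0,0,0,0],[0.35,2,-24,0,0,0,0],[0.35,2,-32,0,0,0,0],[0.35,1,-40,0,0,0,0]]]' 20
python3 -c "from h import *; go(458.2,81.9,101);go(458.5,76.2,101);go(459.9,64.8,101)"
```

```text
time: 2.35
position: [0.4697, 0.1317, 0.102]
tool_rot: [0.408, 3.114, 0.001]
ft_force: [-0.5, 0.2, 0.4]
grip_width: 0.353
time: 2.85
position: [0.4587, 0.0935, 0.1015]
tool_rot: [-0.407, -3.115, 0.0]
ft_force: [0.2, 1.0, -0.0]
grip_width: 0.349
at [458.7  93.5 101.5] t 2.85 F [ 0.2  1.  -0. ] row [ -2.5 -11.3   0.5] [0. 0. 0.]
at [458.7  93.5 101.5] t 2.85 F [ 0.2  1.  -0. ] row [ -4.3 -16.7   0.5] [0. 0. 0.]
at [458.7  93.5 101.5] t 2.85 F [ 0.2  1.  -0. ] row [ -8.5 -27.4   0.5] [0. 0. 0.]
```

```bash
python3 -m creep '[[[0.35,-1,-5,0,0,0,0],[0.35,-2,-10,0,0,0,0],[0.35,-4,-15,0,0,0,0],[0.35,-5,-18,0,0,0,0],[0.35,-5,-18,0,0,0,0]]]' 20
python3 -m creep '[[[0.35,-1,-3,0,0,0,0],[0.35,-2,-5,0,0,0,0],[0.35,-3,-7,0,0,0,0],[0.35,-3,-7,0,0,0,0],[0.35,-3,-7,0,0,0,0]]]' 20
python3 -c "from h import *; go(459.9,64.8,101)"
```

```text
time: 3.35
position: [0.4589, 0.0768, 0.1015]
tool_rot: [-0.406, -3.115, -0.003]
ft_force: [-1.7, 4.3, -0.5]
grip_width: 0.348
time: 3.85
position: [0.4604, 0.0671, 0.1016]
tool_rot: [0.408, 3.114, -0.001]
ft_force: [-0.2, 0.0, -0.4]
grip_width: 0.35
at [460.4  67.1 101.6] t 3.85 F [-0.2  0.  -0.4] row [-0.1 -2.4  0.6] [0. 0. 0.]
```

The force rose to 4 N and then fell to 0, so it probably snapped. I push gently on to feel the stop.

```bash
python3 -m creep '[[[0.35,0,-2,0,0,0,0],[0.35,0,-3,0,0,0,0],[0.35,0,-4,0,0,0,0],[0.35,0,-4,0,0,0,0]]]' 20
python3 -m creep '[[[0.35,0,-1,0,0,0,0],[0.35,0,-2,0,0,0,0],[0.35,0,-2,0,0,0,0]]]' 20
```

```text
time: 4.25
position: [0.46, 0.0656, 0.1017]
tool_rot: [0.406, 3.113, 0.004]
ft_force: [3.6, 5.1, -3.2]
grip_width: 0.349
time: 4.55
position: [0.46, 0.0654, 0.1017]
tool_rot: [0.404, 3.112, 0.008]
ft_force: [5.6, 10.4, -5.3]
grip_width: 0.354
```

Firm stop at the predicted shut position. I back off to centre and lift.

```bash
python3 -m creep '[[[0.35,0,6,0,0,0,0],[0.35,0,10,0,0,0,0],[0.35,0,10,-30,0,0,0],[0.35,0,10,-70,0,0,0],[0.35,0,10,-100,0,0,0]]]' 20
python3 - <<'E'
from h import *
go(542,-91,200,28.6); go(542,-91,200,208.6); print(np.round(ctrl.get_state()["joint_positions"],2))
E
```

```text
time: 5.05
position: [0.4613, 0.0712, 0.2035]
tool_rot: [0.408, 3.114, -0.001]
ft_force: [0.4, 0.3, -0.5]
grip_width: 0.349
at [461.3  71.2 203.5] t 5.05 F [ 0.4  0.3 -0.5] row [-119.7 -135.9    3.6] [-0.     0.001  0.811]
at [461.3  71.2 203.5] t 5.05 F [ 0.4  0.3 -0.5] row [-119.7 -135.9    3.6] [-1.00e-03 -0.00e+00 -2.33e+00]
[-0.52 -0.07  0.3   1.92  0.02  1.29  1.08]
```

```bash
python3 -m creep '[[[0.5,-120,-136,-10,0,0,0.81],[0.5,-120,-136,-10,0,0,0.81],[0.5,-120,-136,-10,0,0,0.81],[0.5,-120,-136,-10,0,0,0.81],[0.5,-120,-136,-10,0,0,0.81]]]' 20
python3 -c "from h import *; go(542,-91,213,28.6)"
```

```text
time: 5.55
position: [0.5427, -0.0973, 0.2119]
tool_rot: [1.539, 2.736, -0.006]
ft_force: [-0.3, 0.4, -0.8]
grip_width: 0.499
at [542.7 -97.3 211.9] t 5.55 F [-0.3  0.4 -0.8] row [ 5.8  2.7 -1.2] [-0.002  0.004  0.047]
```

```bash
python3 -m creep '[[[0.5,0,0,0,0,0,0.04],[0.5,0,0,0,0,0,0.04],[0.5,0,0,0,0,0,0.04]]]' 20
python3 - <<'E'
from h import *
import cv2
go(542,-91,85,28.6)
P=ctrl.camera_params("wrist"); cv2.imwrite("pics/w2.png",ctrl.get_image("wrist")[:,:,::-1])
np.save("w2.npy",P["pose"])
a=cv2.imread("pics/w2.png"); s=ctrl.get_image("scene")[185:265,220:385,::-1]
s=cv2.resize(s,None,fx=3.39,fy=3.39); b=np.vstack([a[:330],s[:270,:559 if s.shape[1]<560 else 560].copy() if s.shape[1]==560 else cv2.resize(s,(560,270))])
cv2.imwrite("pics/c.png",b)
T=np.linalg.inv(P["pose"])
for p in [(.542,-.091,.113),(.552,-.111,.113),(.530,-.068,.113)]:
    q=np.array(P["K"])@(T@np.r_[p,1])[:3]; print(q[:2]/q[2],q[2])
E
```

```text
time: 5.85
position: [0.5419, -0.0907, 0.2114]
tool_rot: [-1.573, -2.719, 0.001]
ft_force: [-0.5, 0.4, 0.7]
grip_width: 0.499
at [541.9 -90.7 211.4] t 5.85 F [-0.5  0.4  0.7] row [ -0.3  -0.  126.4] [-0.001 -0.     0.023]
[277.7684783  208.67989655] 0.2717450384583636
[276.43618236 230.94105555] 0.2780646469038921
[278.90520175 181.49594278] 0.26440690619984464
```

View pics/c.png

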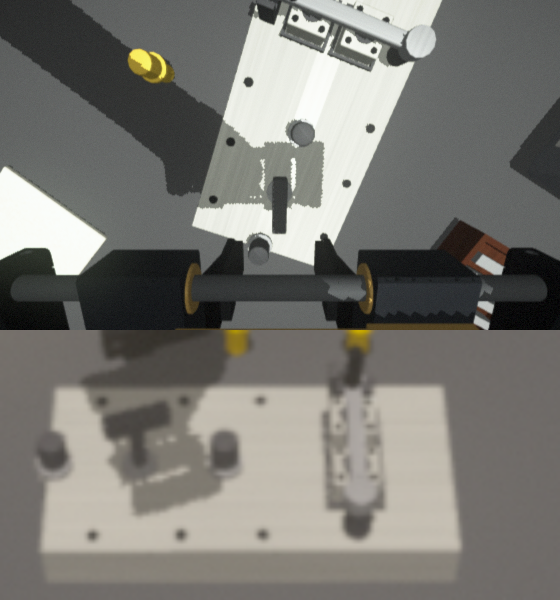

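The wrist view shows the crossbar from (279,177) to (279,233), vertical in the image, so it is aligned with the pads and within 1–2 mm of the prediction. The scene crop shows the keeper shut over both blocks. I descend and grip.

```bash
python3 -m creep '[[[0.5,0,1,40,0,0,0],[0.5,0,1,80,0,0,0],[0.5,0,1,105,0,0,0],[0.5,0,1,120,0,0,0],[0.5,0,1,126,0,0,0]]]' 20
python3 -m creep '[[[0.5,0,0,0,0,0,0],[0.1,0,0,0,0,0,0],[0.1,0,0,0,0,0,0],[0.1,0,0,0,0,0,0],[0.1,0,0,0,0,0,0]]]' 40
python3 -m creep '[[[0.1,0,0,0,0,0,0],[0.1,0,0,0,0,0,0],[0.1,0,0,0,0,0,0]]]' 40
python3 -c "from h import *; go(542,-91,85)"
```

```text
time: 6.45
position: [0.5423, -0.0898, 0.0843]
tool_rot: [-1.573, -2.718, 0.002]
ft_force: [-0.1, 0.8, 0.8]
grip_width: 0.5
time: 6.95
position: [0.5435, -0.09, 0.0862]
tool_rot: [1.574, 2.718, 0.001]
ft_force: [1.2, 0.1, 0.2]
grip_width: 0.22
time: 7.25
position: [0.5432, -0.0901, 0.0859]
tool_rot: [1.574, 2.718, 0.0]
ft_force: [0.1, 0.8, 2.9]
grip_width: 0.157
at [543.2 -90.1  85.9] t 7.25 F [0.1 0.8 2.9] row [-0.2 -1.5  0.9] [0. 0. 0.]
```

The width is 13.7 mm, which matches the bar. Draw it up slowly.

```bash
python3 -m creep '[[[0,0,0,0,0,0,0],[0,0,0,-3,0,0,0],[0,0,0,-7,0,0,0],[0,0,0,-11,0,0,0],[0,0,0,-15,0,0,0]]]' 45
python3 -m creep '[[[0,0,0,-6,0,0,0],[0,0,0,-12,0,0,0],[0,0,0,-18,0,0,0],[0,0,0,-25,0,0,0],[0,0,0,-32,0,0,0]]]' 45
python3 -c "from h import *; go(542,-91,300)"
```

```text
time: 7.75
position: [0.543, -0.0899, 0.1007]
tool_rot: [-1.574, -2.719, 0.0]
ft_force: [0.2, -0.2, -2.4]
grip_width: 0.158
time: 8.25
position: [0.5431, -0.09, 0.1333]
tool_rot: [1.574, 2.718, 0.0]
ft_force: [0.6, 1.5, -1.1]
grip_width: 0.156
at [543.1 -90.  133.3] t 8.25 F [ 0.6  1.5 -1.1] row [  -0.3   -1.4 -166.7] [0. 0. 0.]
```

The gauge is clear of its socket. I raise it further, moving outward a little.

```bash
python3 -m creep '[[[0,0,0,-30,0,0,0],[0,0,0,-65,0,0,0],[0,0,20,-105,0,0,0],[0,0,50,-145,0,0,0],[0,0,80,-180,0,0,0]]]' 45
python3 -m creep '[[[0,0,0,0,-0.12,0,0],[0,0,0,0,-0.25,0,0],[0,0,0,0,-0.38,0,0],[0,0,0,0,-0.5,0,0],[0,0,0,0,-0.6,0,0]]]' 45
python3 -c "
from h import *; s=ctrl.get_state(); z=R.from_rotvec(s['tool_rot']).apply([0,0,1]); print(np.degrees(np.arccos(-z[2])),np.round(s['joint_positions'],2))"
```

```text
time: 8.75
position: [0.6132, -0.05, 0.3158]
tool_rot: [1.574, 2.716, 0.003]
ft_force: [0.7, -0.8, -1.4]
grip_width: 0.159
time: 9.25
position: [0.6117, -0.0513, 0.3133]
tool_rot: [1.376, 2.373, 0.74]
ft_force: [0.6, 0.6, -1.6]
grip_width: 0.156
34.65360832647649 [-0.31 -0.15  0.55  1.88 -0.4   0.97  0.93]
```

```bash
python3 -m creep '[[[0,0,0,0,-0.08,0,0],[0,0,0,0,-0.15,0,0],[0,0,0,0,-0.18,0,0],[0,0,0,0,-0.18,0,0],[0,0,0,0,-0.18,0,0]]]' 45
python3 -m creep '[[[0,0,0,0,0,0,0],[0,0,0,0,0,0,0],[0,0,0,0,0,0,0],[0,0,0,0,0,0,0],[0,0,0,0,0,0,0]]]' 45
python3 - <<'E'
from h import *
import cv2
s=ctrl.get_state(); Q=R.from_rotvec(s['tool_rot']); z=Q.apply([0,0,1]); print(np.degrees(np.arccos(-z[2])),s['qd'].round(3))
end=s['position']+z*.075; bar=s['position']-z*.019; print("pred end",end,"bar",bar)
out=[]
for n in ("scene","side"):
    im=ctrl.get_image(n)[:,:,::-1].copy(); P=ctrl.camera_params(n); T=np.linalg.inv(P["pose"]); uv=[]
    for p in (end,bar):
        q=np.array(P["K"])@(T@np.r_[p,1])[:3]; uv.append(q[:2]/q[2])
    print(n,np.round(uv,1).tolist())
    c=np.mean(uv,0).astype(int); x,y=max(c[0]-66,0),max(c[1]-75,0); print("crop",x,y)
    out.append(cv2.resize(im[y:y+150,x:x+133],(399,450),interpolation=cv2.INTER_CUBIC)); cv2.imwrite(f"pics/f_{n}.png",im)
cv2.imwrite("pics/f.png",np.hstack(out))
E
```

```text
time: 9.75
position: [0.6123, -0.0501, 0.313]
tool_rot: [1.302, 2.249, 0.924]
ft_force: [0.7, 0.5, -0.9]
grip_width: 0.156
time: 10.25
position: [0.6125, -0.0501, 0.3125]
tool_rot: [1.302, 2.249, 0.924]
ft_force: [0.5, 0.0, -1.9]
grip_width: 0.157
44.67738105984091 [ 0.    -0.     0.002  0.002  0.    -0.     0.002]
pred end [ 0.65823603 -0.02385152  0.25916057] bar [ 0.60091715 -0.05675735  0.32600182]
scene [[274.0, 210.8], [263.8, 170.4]]
crop 202 115
side [[319.3, 119.3], [309.0, 107.3]]
crop 248 38
```

View pics/f.png

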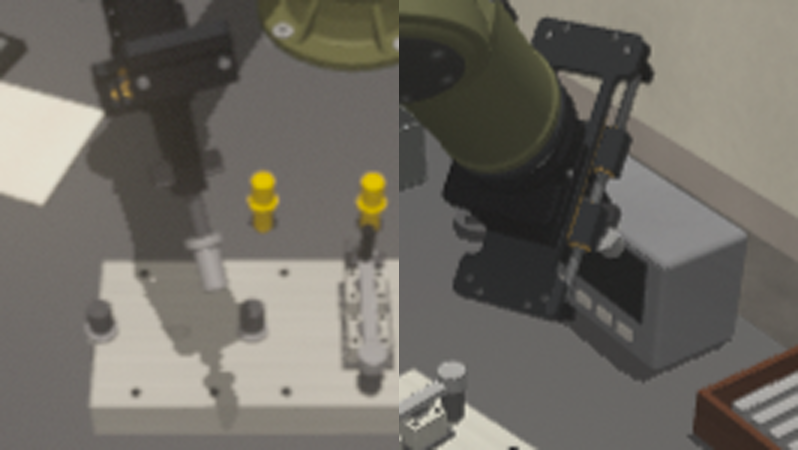

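View pics/f_side.png

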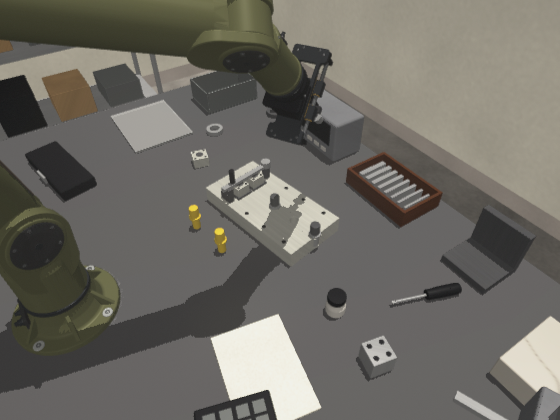

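The gauge's lower end shows at scene pixel (273,211), predicted at (274,211), so it hasn't slipped in the grip. The keeper is shut, and the knob gauges and bystanders haven't moved. I hand the job in.

```bash
python3 -c "
from bench import ctrl
s=ctrl.get_state(); print(s['time'],s['grip_width']); print(ctrl.close_job())"
```

```text
10.35 0.15685116036351565
the job is handed in; nothing more can be done
None
```

I did the job in the order asked and handed it in at 10.35 s of the 48 s allowed, with the T-gauge still held in the gripper. The hand-in reports no verdict.

**Keeper:** I pushed it shut by its grip post. The force rose to about 4 N at the detent and dropped to zero. A further push met the stop, with about 12 N at the wrist, at the predicted shut position. Later images show the bar lying over both blocks.

**T-gauge:** I gripped it by the crossbar (measured 13.7 mm for the 14 mm bar) and drew it straight up about 47 mm before moving sideways. It is now held at a 44.7° lean, taken from the tool angle, with the crossbar uppermost. Its lower end is about 0.26 m above the table.

**Last checks:** The arm was still. The gauge's lower end appeared within about 1 pixel of where an unslipped grip would put it, in the scene view. The gripper hid the gauge in the side view, so the slip check rests on the scene view alone. By eye, the knob gauges, blocks and bystanders looked unmoved. No check failed or disagreed.

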